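# Put the wrench sockets back on their strip in order of size

## Task

Put the four loose wrench sockets back on the socket strip, one on each round rubber seat, in order of size: the largest on the seat next to the hanging ring, then smaller and smaller towards the other end. Stand each one upright, mouth up, in the middle of its seat, and leave them standing freely.

Things in the scene. Friction and masses are not known exactly. Their poses are not given: they have to be found in the camera images.
- socket_38: the largest of four plain steel hexagon wrench sockets: a round piece 38 mm in diameter and 63 mm high standing upright on the bench, open hexagonal mouth up; its lower 40 % is slightly waisted (33 mm). Origin: centre of its underside; z points up out of the mouth. May be gripped across its diameter in any direction.
- socket_31: the second largest of four plain steel hexagon wrench sockets: a round piece 31 mm in diameter and 51 mm high standing upright on the bench, open hexagonal mouth up; its lower 40 % is slightly waisted (27 mm). Origin: centre of its underside; z points up out of the mouth. May be gripped across its diameter in any direction.
- socket_24: the second smallest of four plain steel hexagon wrench sockets: a round piece 24 mm in diameter and 40 mm high standing upright on the bench, open hexagonal mouth up; its lower 40 % is slightly waisted (21 mm). Origin: centre of its underside; z points up out of the mouth. May be gripped across its diameter in any direction.
- socket_18: the smallest of four plain steel hexagon wrench sockets: a round piece 18 mm in diameter and 30 mm high standing upright on the bench, open hexagonal mouth up; its lower 40 % is slightly waisted (15 mm). Origin: centre of its underside; z points up out of the mouth. May be gripped across its diameter in any direction.
- seat_1: one of four identical round black rubber seats (42 mm in diameter, 5 mm thick) fixed in one straight row, 52 mm apart, numbered along the row, on a fixed flat aluminium strip 50 mm wide and 288 mm long that lies on the bench. Origin: centre of the seat's underside, 6 mm above the bench; its upper face lies 5 mm higher, 11 mm above the bench. y points along the strip, x across it.
- seat_2: one of four identical round black rubber seats (42 mm in diameter, 5 mm thick) fixed in one straight row, 52 mm apart, numbered along the row, on a fixed flat aluminium strip 50 mm wide and 288 mm long that lies on the bench. Origin: centre of the seat's underside, 6 mm above the bench; its upper face lies 5 mm higher, 11 mm above the bench. y points along the strip, x across it.
- seat_3: one of four identical round black rubber seats (42 mm in diameter, 5 mm thick) fixed in one straight row, 52 mm apart, numbered along the row, on a fixed flat aluminium strip 50 mm wide and 288 mm long that lies on the bench. Origin: centre of the seat's underside, 6 mm above the bench; its upper face lies 5 mm higher, 11 mm above the bench. y points along the strip, x across it.
- seat_4: one of four identical round black rubber seats (42 mm in diameter, 5 mm thick) fixed in one straight row, 52 mm apart, numbered along the row, on a fixed flat aluminium strip 50 mm wide and 288 mm long that lies on the bench. Origin: centre of the seat's underside, 6 mm above the bench; its upper face lies 5 mm higher, 11 mm above the bench. y points along the strip, x across it.
- hang_ring: dark steel hanging ring (33 mm outside diameter, 21 mm hole, 5 mm high) lying fixed on the strip at one of its two ends, 44 mm beyond the centre of the last seat there; the other end has only a small dark screw head (14 mm). Which end has the ring varies. Origin: centre of its underside, 6 mm above the bench.

How it is judged:
By the outcome, as a careful person would: the job done as asked, in the order asked, and still so for the second after the job is handed in, with the robot touching nothing.
It also fails if it takes over 99 s, if anything falls off the work surface, if the arm or the gripper's body presses on something with over 40 N, if the wrist force passes 120 N, or if a joint passes its speed limit or range.

## Robot

A 6-joint arm with a two-finger parallel gripper is mounted at the origin on the work surface; the furniture and walls round the work are solid. World frame = base frame: x ahead of the robot, y to its left, z up, the work surface at z = 0. Lengths are in m, angles in rad, forces in N, time in s.
With the tool pointing down it reaches from about 0.35 to 0.725 m from the base axis. Payload 6 kg.
Tool frame: the origin (TCP) lies midway between the tips of the shut fingers; the grasp point (between the pads) lies 19 mm behind it; z points along the fingers, y is the line along which they close (so a half turn about z gives the same grasp; the last joint's range is limited). The gripper opens to 85 mm and grips with 20 to 120 N. Pads are 22 mm wide; open, the fingers measure 114 mm over their backs; the gripper's body (76 mm by 85 mm) begins 54 mm behind the grasp point. The pads swing forward as they close: fully open they stand 13 mm farther back than shut.
Start: joints at [-0.943, 0.04, 0.085, 0, -1.615, -0.334], TCP at [0.174, -0.574, 0.231] pointing down, gripper open.
Joint ranges: [-2.56, 2.56], [-1.29, 2.01], [-1.08, 1.49], [-3.29, 1.98], [-2.81, -0.18], [-2.99, 2.99]. Speed limits (rad/s): [2.57, 2.57, 3.01, 3.14, 3.14, 3.14].

## Interface

Orientations are given as a 3x3 rotation matrix whose columns are the frame's x, y, z axes.
In Python, from plant import bot, eyes gives the robot as it stands.
- The arm moves only by the tool servo_tool, never from a script. Its argument "moves" is a list of rows, each a list of 5 numbers: the opening, from -1 (shut) to 1 (fully open), then the shift along the tool's x, y, z in cm, then the turn about the tool's z in rad. A call has 1 to 12 rows; each row is the pose to reach, as a shift and turn from the pose commanded when the call began, along the tool's axes at that moment; what a row does not reach only later rows make up. A row lasts 1/12 s, in which the tool goes at most 41.7 mm and 7.16 degrees, less where a joint would pass 70% of its speed; a pose out of reach is approached as far as the arm can. A call with a gripper value outside its range is refused whole. The fingers move at their own pace and stop on an object; the grip force is fixed at half the most. Time passes only in rows, so rows that repeat a pose let the fingers close. It gives the time, the measured TCP pose, the force, the opening and the grip force at its end, in the units of the state.
- bot.state(): the state, without advancing time (a new reading comes with each control period).
- eyes.grab_frame(name): name is "side" or "top" or "wrist"; returns (picture, depth): 400x640x3 uint8, red, green, blue; 400x640 float32, m along the optical axis (not along the pixel's ray), 0 where there is no reading.
- eyes.camera_info(name): a dict with "mtx" (3x3 intrinsics, pixels), "cam_to_world" (4x4, takes a point from camera to world coordinates). Camera axes: x right, y up, looking along -z (the intrinsics and any distortion apply to the point x, -y, -z); pixel columns grow to the right and rows downward; lengths in m; the calibration is good to about 2 mm. A picture is of the moment at which its call begins: read the wrist's pose just before it. camera_info takes no time and is no camera call; for the wrist camera it gives the pose at the moment of the call.
- bot.sign_off(): hands the job in; it is judged then, once.
The state is a dict: "clock": time; "joint_pos": joint angles; "joint_vel": joint speeds; "tau": joint torques, N m; "eef_pos": TCP position; "eef_rot": TCP orientation; "contact_force": force on the tool from outside, world axes, zero at the start; "wrist_torque": the same for the moment, N m; "opening": finger opening in m; "finger_force": force on a finger pad.
Only numpy, scipy, OpenCV 4.12 (cv2) and the standard library are available. Lean on these libraries where they do the work, as an engineer would, in place of code of your own. Each camera call takes 0.05 s, during which the arm holds its last target. There are 200 camera calls.

## Working session

There is one attempt and no reset: what is moved stays moved. The work goes in short steps, Python scripts to look and compute and a tool call to move; the robot and the scene stay as the last step left them, time stands still between calls to the robot, and variables do not carry over. Pictures are saved under pics/ and viewed, at most 14 in all, crops included, and the job is handed in when it is done.

Besides the shell and the picture viewer there is one more tool, called after "Call:" by a JSON object that holds its "fn" and its "kwargs". servo_tool: Moves the arm, as the interface text tells. Its arguments: {"type":"object","properties":{"moves":{"type":"array"}},"required":["moves"]}

```bash
mkdir -p pics
cat > h.py <<'E'
import numpy as np, cv2
from plant import bot, eyes
def world(name,d,ci):
    K=np.array(ci["mtx"]);T=np.array(ci["cam_to_world"])
    v,u=np.mgrid[0:400,0:640]
    p=np.stack([(u-K[0,2])/K[0,0]*d,-(v-K[1,2])/K[1,1]*d,-d],-1)
    return p@T[:3,:3].T+T[:3,3]
def grab(name):
    ci=eyes.camera_info(name); im,d=eyes.grab_frame(name); return im,d,world(name,d,ci),ci
E
python3 - <<'E'
from h import *
for n in("top","side"):
    im,d,P,ci=grab(n); cv2.imwrite(f"pics/{n}0.png",im[:,:,::-1]); np.savez(f"{n}0.npz",im=im,d=d,P=P)
    print(ci.keys(),np.round(ci["mtx"],1).tolist(),np.round(ci["cam_to_world"],3).tolist())
s=bot.state();print(s["clock"],s["eef_pos"],np.round(s["eef_rot"],3).tolist(),s["opening"])
E
```

```text
dict_keys(['mtx', 'cam_to_world']) [[388.1, 0.0, 317.3], [0.0, 388.1, 194.8], [0.0, 0.0, 1.0]] [[0.017, 0.994, -0.106, 0.326], [-1.0, 0.019, 0.016, -0.075], [0.018, 0.106, 0.994, 0.906], [0.0, 0.0, 0.0, 1.0]]
dict_keys(['mtx', 'cam_to_world']) [[392.9, 0.0, 319.2], [0.0, 392.9, 204.5], [0.0, 0.0, 1.0]] [[-0.844, 0.361, -0.396, 0.106], [-0.536, -0.545, 0.645, 0.464], [0.017, 0.757, 0.654, 0.596], [0.0, 0.0, 0.0, 1.0]]
0.1 [ 0.17371124 -0.57397631  0.23034833] [[-0.957, -0.29, -0.001], [-0.29, 0.957, 0.002], [0.0, 0.002, -1.0]] 0.08501331781420701
```

View pics/top0.png

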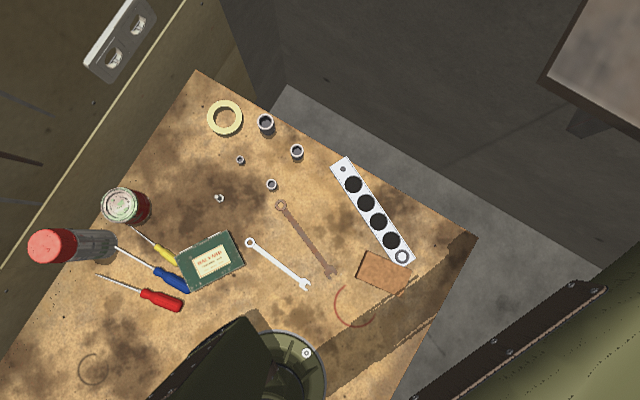

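The top view shows sockets at about (265,122), (297,151), (271,184) and (240,160). The seats are at (353,184), (366,203), (378,222) and (391,240), with the ring at (403,256) and the screw at (343,169).

Run:
```python
from h import *
z=np.load("top0.npz");P=z["P"];im=z["im"]
for n,(u,v),r,h in(("38",(265,122),16,.063),("31",(297,151),14,.051),("24",(271,184),11,.040),("18",(240,160),9,.030)):
    q=P[v-r:v+r,u-r:u+r].reshape(-1,3); t=q[abs(q[:,2]-h)<.008]
    if len(t)>4:
        c,rad=cv2.minEnclosingCircle(t[:,:2].astype(np.float32)*1000); print(n,len(t),np.round(c,1),round(rad,1),t[:,2].mean(),"floor",np.median(q[:,2]))
for c in((353,184),(366,203),(378,222),(391,240),(403,256),(343,169)):
    u,v=c; r=10
    g=im[v-r:v+r,u-r:u+r].max(-1)<60; yy,xx=np.nonzero(g)
    q=P[v-r:v+r,u-r:u+r][g]
    print(c,g.sum(),np.round(xx.mean()+u-r,1),np.round(yy.mean()+v-r,1),np.round(q.mean(0),4))
```

```text
38 144 [578.4  30.9] 19.2 0.06214631070881568 floor 0.0009769375264630509
31 97 [517.5 -39.8] 15.4 0.05066083745055446 floor 0.0012530153887922446
24 63 [442.1  15.7] 11.9 0.03978520630252383 floor 0.0010586553786810504
18 42 [499.2  89.7] 8.9 0.029521750631896642 floor 0.0007115607064334672
(353, 184) 212 352.8 184.1 [ 0.4477 -0.1712  0.0117]
(366, 203) 217 365.3 202.7 [ 0.405  -0.2005  0.0117]
(378, 222) 219 378.0 221.3 [ 0.3624 -0.2301  0.0117]
(391, 240) 225 390.8 240.2 [ 0.3197 -0.2587  0.0159]
(403, 256) 11 394.5 246.7 [ 0.3071 -0.2506  0.0932]
(343, 169) 9 350.2 177.6 [ 0.463  -0.165   0.0123]
```

Run:
```python
from h import *
im=cv2.imread("pics/top0.png")[60:290,170:450]
cv2.imwrite("pics/crop.png",cv2.resize(im,None,fx=2.6,fy=2.6,interpolation=cv2.INTER_CUBIC))
```

```text
(no output)
```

View pics/crop.png

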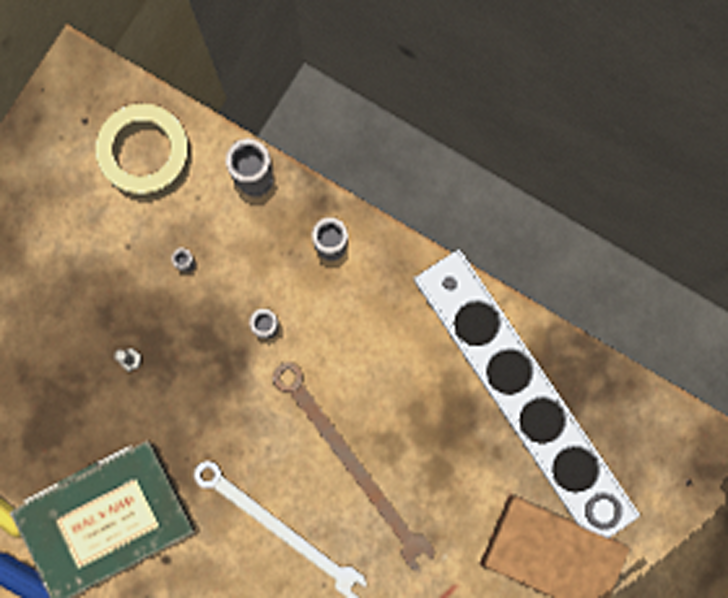

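View pics/side0.png

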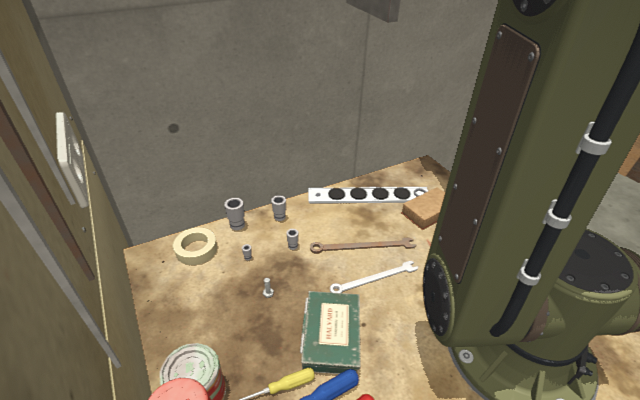

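The four sockets are upright, and the ring end is the (391,240) seat. There is a wooden block next to that seat and a wall behind, so I'll check the heights around the work.

Run:
```python
from h import *
H=np.full((14,18),-9.)
for n in("top","side"):
    z=np.load(n+"0.npz");P=z["P"][z["d"]>0]
    i=((P[:,0]-.15)/.04).astype(int);j=((.3-P[:,1])/.04).astype(int)
    m=(P[:,0]>.15)&(i<14)&(j>=0)&(j<18)&(P[:,2]<.7)
    h=np.full((14,18),-9.);np.maximum.at(h,(i[m],j[m]),P[m,2]);H=h
    print(n,"cols y=",[round(.28-.04*k,2) for k in range(18)])
    for k in range(13,-1,-1):print(round(.17+.04*k,2),' '.join('%5d'%(v*1000) if v>-9 else '    .' for v in H[k]))
z=np.load("top0.npz");P=z["P"]
for v in range(236,252,2):print(v,[int(1000*P[v,u,2]) for u in range(380,412,2)])
for c in((383,270),(375,265),(395,275),(380,256)):print(np.round(P[c[1],c[0]],3))
im,d,P,ci=grab("wrist");cv2.imwrite("pics/w0.png",im[:,:,::-1]);print(np.round(ci["cam_to_world"],3),ci["mtx"])
```

```text
top cols y= [0.28, 0.24, 0.2, 0.16, 0.12, 0.08, 0.04, 0.0, -0.04, -0.08, -0.12, -0.16, -0.2, -0.24, -0.28, -0.32, -0.36, -0.4]
0.69     .   353   309     4     3     .     .     .     .     .     .     .  -842  -836  -842  -841  -838  -837
0.65   415   381     4    27    27     4     1     .     .     .     .     .     .     .  -840  -839  -840  -838
0.61   470   307     4    27    27    27    67    67     .     .     .     .     .     .     .  -846  -841   477
0.57   467     4     5    27    28    27    66    65     4     3     .     .     .     .     .     .   476   477
0.53   433     5     4     4     4     4     5     5    55     5     6    11     .     .     .     .   477   476
0.49   420     6     4     5     5    34     5     4    53     5    11    12     9     1     .     .   476   477
0.45     5     4     4     5     4     5    43    44     4     4    11    17    15     4     3     .     .     .
0.41    80     4     4    44    44     5     6    12     4     6     4    14    14    14     6     6     3     .
0.37    80     5     4     4     5     4     5    12    10     5     
[... 2442 characters left out ...]
240 [8, 9, 13, 13, 13, 14, 12, 12, 13, 12, 12, 5, 8, 1, 0, 4]
242 [7, 9, 11, 10, 12, 10, 10, 9, 14, 11, 6, 5, 8, 0, 0, 0]
244 [1, 7, 11, 11, 14, 10, 13, 9, 11, 14, 6, 8, 6, 8, 1, 0]
246 [1, 5, 6, 10, 8, 11, 11, 12, 10, 6, 7, 10, 8, 8, 7, 1]
248 [0, 0, 10, 5, 13, 10, 11, 905, 4, 7, 7, 9, 8, 7, 5, 2]
250 [1, 0, 0, 10, 5, 6, 7, 6, 6, 9, 10, 8, 13, 9, 9, 10]
[ 0.253 -0.238  0.03 ]
[ 0.264 -0.22   0.03 ]
[ 0.243 -0.265  0.029]
[ 0.284 -0.231  0.03 ]
[[-0.289 -0.918 -0.27   0.106]
 [ 0.957 -0.277 -0.084 -0.595]
 [ 0.003 -0.283  0.959  0.373]
 [ 0.     0.     0.     1.   ]] [[359.35945236   0.         323.16121737]
 [  0.         359.35945236 209.76548558]
 [  0.           0.           1.        ]]
```

View pics/w0.png

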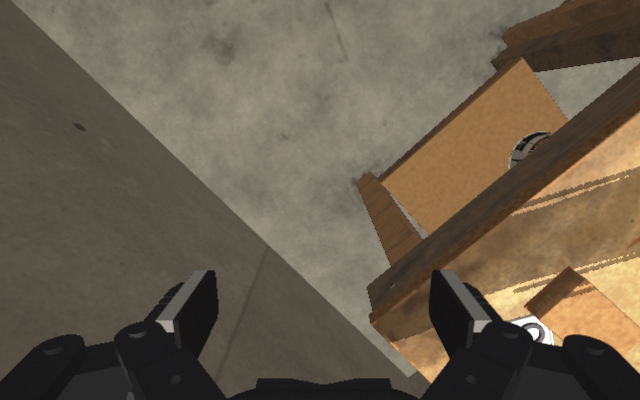

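The wrist view shows the wall on the left and the ring end at (535,330). I'll locate the wall plane before moving.

```bash
cat >> h.py <<'E'
def go(x,y,z,yaw=None):
    s=bot.state();R=np.array(s["eef_rot"]);p=np.array(s["eef_pos"])
    d=R.T@(np.array([x,y,z])-p)*100
    a=np.arctan2(R[1,1],R[0,1])
    t=None if yaw is None else round(-((yaw-a+np.pi/2)%np.pi-np.pi/2),3)
    print("t",round(s["clock"],2),"p",np.round(p*1000,1),"yaw",round(a,3),"open",round(s["opening"]*1000,1),"-> shift cm",np.round(d,2),"turn",t)
E
python3 - <<'E'
from h import *
z=np.load("side0.npz");P=z["P"]
for c in((170,130),(300,120),(450,120),(420,60),(60,100),(375,5),(150,60)):print(c,np.round(P[c[1],c[0]],3))
A=np.array([P[130,170],P[120,300],P[120,450]]);n=np.cross(A[1]-A[0],A[2]-A[0]);n/=np.linalg.norm(n);print(n,n@A[0])
for q in((.578,.031,.1),(.3197,-.2587,.1),(.4477,-.1712,.1),(.174,-.574,.23)):print(q,n@A[0]-n@np.array(q))
z=np.load("top0.npz");P=z["P"]
for c in((600,60),(560,90),(110,40),(620,330)):print(c,np.round(P[c[1],c[0]],3))
go(.578,.031,.25,np.arctan2(.824,-.566))
E
```

```text
(170, 130) [ 0.937 -0.113  0.049]
(300, 120) [ 0.744 -0.447 -0.013]
(450, 120) [ 0.411 -1.024 -0.172]
(420, 60) [ 0.52  -0.84   0.104]
(60, 100) [0.804 0.174 0.287]
(375, 5) [ 0.551 -0.502  0.337]
(150, 60) [ 0.94  -0.111  0.238]
[ 0.86245951 -0.50523916  0.02994982] 0.8669998632450294
(0.578, 0.031, 0.1) 0.3811657000713386
(0.3197, -0.2587, 0.1) 0.4575712070660678
(0.4477, -0.1712, 0.1) 0.3913848163338292
(0.174, -0.574, 0.23) 0.42003617502424345
(600, 60) [ 0.538 -0.412  0.474]
(560, 90) [ 0.505 -0.37   0.463]
(110, 40) [0.636 0.256 0.3  ]
(620, 330) [ 0.26  -0.308  0.61 ]
t 0.15 p [ 173.8 -574.   230.5] yaw 1.865 open 85.5 -> shift cm [-56.21  46.21  -1.89] turn -0.308
```

Call:
{"fn": "servo_tool", "kwargs": {"moves": [[1,-56.2,46.2,-2,-0.308],[1,-56.2,46.2,-2,-0.308],[1,-56.2,46.2,-2,-0.308],[1,-56.2,46.2,-2,-0.308],[1,-56.2,46.2,-2,-0.308],[1,-56.2,46.2,-2,-0.308],[1,-56.2,46.2,-2,-0.308],[1,-56.2,46.2,-2,-0.308],[1,-56.2,46.2,-2,-0.308],[1,-56.2,46.2,-2,-0.308],[1,-56.2,46.2,-2,-0.308],[1,-56.2,46.2,-2,-0.308]]}}

```text
clock: 1.15
eef_pos: [0.452, -0.1565, 0.2452]
eef_rot: [[-0.824, -0.567, 0.001], [-0.567, 0.824, 0.0], [-0.001, -0.0, -1.0]]
contact_force: [0.8, -0.7, -0.6]
opening: 0.0853
finger_force: 0.0
```

```bash
python3 -c "
from h import *
go(.578,.031,.22,np.arctan2(.824,-.566))"
```

```text
t 1.15 p [ 452.  -156.5  245.2] yaw 2.173 open 85.3 -> shift cm [-21.     8.32   2.54] turn 0.0
```

```bash
cat >> h.py <<'E'
def wseats():
    im,d,P,ci=grab("wrist")
    g=((im.max(-1)<60)&(abs(P[...,2]-.011)<.006)&(np.hypot(P[...,0]-.38,P[...,1]+.21)<.14)&(d>0)).astype(np.uint8)
    n,l,st,c=cv2.connectedComponentsWithStats(g)
    for i in range(1,n):
        if st[i,4]>400:
            q=P[l==i];cc,r=cv2.minEnclosingCircle(q[:,:2].astype(np.float32)*1000);print("seat",np.round(c[i]),st[i,4],"mean",np.round(q.mean(0)*1000,1),"circ",np.round(cc,1),round(r,1))
    return im
def wsock(x,y,h,dia):
    im,d,P,ci=grab("wrist")
    m=(abs(P[...,2]-h)<.006)&(np.hypot(P[...,0]-x,P[...,1]-y)<dia/2+.008)&(d>0)
    q=P[m];cc,r=cv2.minEnclosingCircle(q[:,:2].astype(np.float32)*1000)
    print("sock",m.sum(),"circ mm",np.round(cc,1),round(r,1),"z",round(np.median(q[:,2])*1000,1));return im
E
python3 -c "
from h import *
im=wseats();cv2.imwrite('pics/w1.png',im[:,:,::-1])"
```

```text
seat [312.   9.] 722 mean [ 328.9 -254.2   10.9] circ [ 323.7 -257.6] 19.7
seat [312.  57.] 1406 mean [ 363.6 -230.4   10.9] circ [ 363.6 -230.3] 20.0
seat [313. 112.] 1245 mean [ 406.2 -200.9   10.9] circ [ 406.4 -201. ] 20.0
seat [313. 163.] 1117 mean [ 448.7 -171.8   11. ] circ [ 448.9 -171.5] 20.3
```

View pics/w1.png

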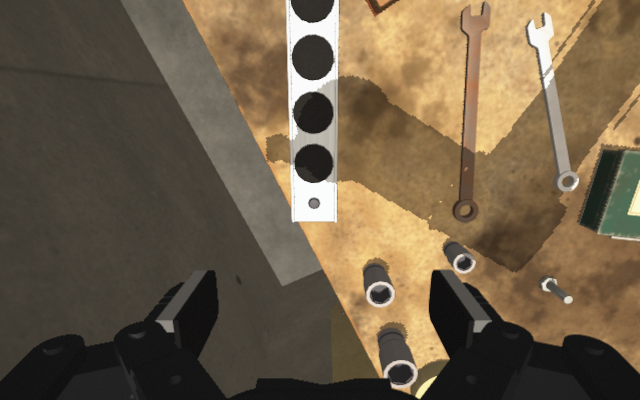

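Call:
{"fn": "servo_tool", "kwargs": {"moves": [[1,-21,8.3,2.5,0],[1,-21,8.3,2.5,0],[1,-21,8.3,2.5,0],[1,-21,8.3,2.5,0],[1,-21,8.3,2.5,0],[1,-21,8.3,2.5,0],[1,-21,8.3,2.5,0],[1,-21,8.3,2.5,0],[1,-21,8.3,2.5,0]]}}

```text
clock: 1.95
eef_pos: [0.5773, 0.0282, 0.22]
eef_rot: [[-0.824, -0.566, -0.0], [-0.566, 0.824, -0.0], [0.0, -0.0, -1.0]]
contact_force: [-0.5, -0.1, -0.2]
opening: 0.0854
finger_force: 0.0
```

```bash
python3 -c "
from h import *
im=wsock(.578,.031,.063,.038)
go(.578,.031,.026)"
```

```text
sock 858 circ mm [578.2  32. ] 19.0 z 62.6
t 2.0 p [577.3  27.9 220.4] yaw 2.172 open 85.7 -> shift cm [-0.23  0.22 19.44] turn None
```

The strip's four seats line up at column ~313, and the sockets are at (400,370), (380,290) and (463,262). The wrist and top estimates agree to about 1 mm, so I'll grip socket 38.

Call:
{"fn": "servo_tool", "kwargs": {"moves": [[1,-0.3,0.25,4,0],[1,-0.3,0.25,8,0],[1,-0.3,0.25,12,0],[1,-0.3,0.25,16,0],[1,-0.3,0.25,19.7,0],[1,-0.3,0.25,19.7,0],[-1,-0.3,0.25,19.7,0],[-1,-0.3,0.25,19.7,0],[-1,-0.3,0.25,19.7,0],[-1,-0.3,0.25,19.7,0],[-1,-0.3,0.25,19.7,0],[-1,-0.3,0.25,19.7,0]]}}

```text
clock: 3.0
eef_pos: [0.5803, 0.0329, 0.0264]
eef_rot: [[-0.824, -0.567, 0.005], [-0.567, 0.824, 0.001], [-0.004, -0.002, -1.0]]
contact_force: [-1.4, 0.8, 8.2]
opening: 0.0365
finger_force: 59.4
```

Call:
{"fn": "servo_tool", "kwargs": {"moves": [[-1,0,0,0,0],[-1,0,0,0,0],[-1,0,0,-0.5,0],[-1,0,0,-3,0],[-1,0,0,-6,0],[-1,0,0,-10,0],[-1,0,0,-14,0],[-1,0,0,-14,0],[-1,0,0,-14,0]]}}

```text
clock: 3.75
eef_pos: [0.5797, 0.0329, 0.1664]
eef_rot: [[-0.824, -0.566, 0.005], [-0.566, 0.824, 0.002], [-0.006, -0.001, -1.0]]
contact_force: [0.4, -0.4, -4.6]
opening: 0.0367
finger_force: 60.7
```

```bash
python3 -c "
from h import *
go(.3204,-.2592,.16)"
```

```text
t 3.75 p [579.7  32.9 166.4] yaw 2.173 open 36.7 -> shift cm [37.92 -9.4   0.44] turn None
```

Call:
{"fn": "servo_tool", "kwargs": {"moves": [[-1,37.7,-9.4,0,0],[-1,37.7,-9.4,0,0],[-1,37.7,-9.4,0,0],[-1,37.7,-9.4,0,0],[-1,37.7,-9.4,0,0],[-1,37.7,-9.4,0,0],[-1,37.7,-9.4,0,0],[-1,37.7,-9.4,0,0],[-1,37.7,-9.4,0,0],[-1,37.7,-9.4,0,0],[-1,37.7,-9.4,6,0],[-1,37.7,-9.4,8,0]]}}

```text
clock: 4.75
eef_pos: [0.3206, -0.2592, 0.0821]
eef_rot: [[-0.826, -0.564, 0.003], [-0.564, 0.826, 0.0], [-0.003, -0.001, -1.0]]
contact_force: [1.4, -0.2, -5.6]
opening: 0.0366
finger_force: 61.1
```

Call:
{"fn": "servo_tool", "kwargs": {"moves": [[-1,0,0,0,0],[-1,0,0,0,0],[-1,0,0,0,0]]}}

```text
clock: 5.0
eef_pos: [0.3216, -0.259, 0.0849]
eef_rot: [[-0.824, -0.567, 0.001], [-0.567, 0.824, -0.002], [0.0, -0.002, -1.0]]
contact_force: [0.9, -0.9, -2.5]
opening: 0.037
finger_force: 61.2
```

```bash
python3 -c "
from h import *
go(.3224,-.2578,.0384)
im=wseats();cv2.imwrite('pics/w2.png',im[:,:,::-1])
z=bot.state()['eef_pos'][2]-.0264+.063
wsock(.3204,-.2592,z,.038)
"
```

```text
t 5.0 p [ 321.6 -259.    84.9] yaw 2.173 open 37.0 -> shift cm [-0.13  0.06  4.65] turn None
seat [323. 207.] 1844 mean [ 314.3 -264.8   11.1] circ [ 319.9 -260.6] 20.4
seat [323. 370.] 694 mean [ 415.2 -195.2   11.2] circ [ 407.8 -200.1] 19.7
sock 7494 circ mm [ 318.3 -260.5] 26.4 z 121.9
```

View pics/w2.png

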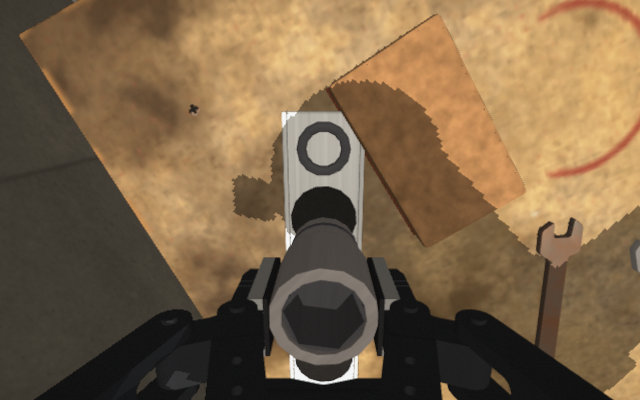

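The gripped socket's rim is at about (323,318), with seat 4's dark disc peeking out above it at (323,207). I'll compute the rim centre at the same moment.

```bash
python3 -c "
from h import *
im,d,P,ci=grab('wrist')
v,u=np.mgrid[0:400,0:640]
m=(np.hypot(u-323,v-318)<56)&(abs(P[...,2]-.122)<.004)&(d>0)
q=P[m];cc,r=cv2.minEnclosingCircle(q[:,:2].astype(np.float32)*1000);print(m.sum(),cc,r,q.mean(0))
# bottom point of socket from pose
go(.3224,-.2578,.0384)
"
```

```text
5401 (322.170654296875, -259.6707763671875) 20.704818725585938 [ 0.32046289 -0.26076175  0.12162456]
t 5.15 p [ 322.4 -258.8   85.5] yaw 2.173 open 36.8 -> shift cm [-0.05  0.1   4.71] turn None
```

Call:
{"fn": "servo_tool", "kwargs": {"moves": [[-1,0,0.06,2,0],[-1,0,0.06,3.5,0],[-1,0,0.06,4.2,0],[-1,0,0.06,4.5,0],[-1,0,0.06,4.6,0],[-1,0,0.06,4.6,0],[-1,0,0.06,4.6,0]]}}

```text
clock: 5.73
eef_pos: [0.3214, -0.2583, 0.0382]
eef_rot: [[-0.824, -0.566, 0.002], [-0.566, 0.824, -0.001], [-0.001, -0.001, -1.0]]
contact_force: [0.4, 0.1, -3.8]
opening: 0.0368
finger_force: 61.3
```

Call:
{"fn": "servo_tool", "kwargs": {"moves": [[-1,0,0,0.1,0],[-1,0,0,0.1,0],[-1,0,0,0.1,0],[0,0,0,0.1,0],[0.5,0,0,0.1,0],[0.7,0,0,0.1,0],[0.7,0,0,0.1,0],[0.7,0,0,0.1,0],[0.7,0,0,-2,0],[0.7,0,0,-5,0],[0.7,0,0,-9,0],[0.7,0,0,-13,0]]}}

```text
clock: 6.73
eef_pos: [0.3199, -0.2579, 0.168]
eef_rot: [[-0.824, -0.566, -0.002], [-0.566, 0.824, 0.0], [0.001, 0.001, -1.0]]
contact_force: [1.0, -0.1, -0.0]
opening: 0.0728
finger_force: 0.0
```

```bash
python3 -c "
from h import *
go(.5175,-.0395,.17)"
```

```text
t 6.73 p [ 319.9 -257.9  168. ] yaw 2.173 open 72.8 -> shift cm [-28.65   6.82  -0.23] turn None
```

Call:
{"fn": "servo_tool", "kwargs": {"moves": [[0.7,-28.6,6.8,-2,0],[0.7,-28.6,6.8,-2,0],[0.7,-28.6,6.8,-2,0],[0.7,-28.6,6.8,-2,0],[0.7,-28.6,6.8,-2,0],[0.7,-28.6,6.8,-2,0],[0.7,-28.6,6.8,-2,0],[0.7,-28.6,6.8,-2,0],[0.7,-28.6,6.8,-2,0],[0.7,-28.6,6.8,-2,0],[0.7,-28.6,6.8,-2,0],[0.7,-28.6,6.8,-2,0]]}}

```text
clock: 7.73
eef_pos: [0.5175, -0.041, 0.1874]
eef_rot: [[-0.825, -0.565, 0.001], [-0.565, 0.825, 0.0], [-0.001, -0.0, -1.0]]
contact_force: [0.5, -0.2, -1.0]
opening: 0.0726
finger_force: 0.0
```

```bash
python3 -c "
from h import *
im,d,P,ci=grab('top')
q=P[(abs(P[...,2]-.074)<.006)&(np.hypot(P[...,0]-.3204,P[...,1]+.2592)<.03)]
print('top 38',len(q),cv2.minEnclosingCircle(q[:,:2].astype(np.float32)*1000),q[:,2].mean())
cv2.imwrite('pics/t1.png',cv2.resize(im[140:290,310:430,::-1],None,fx=4,fy=4))
im=wsock(.5175,-.0395,.051,.031)
go(.5175,-.0395,.02)"
```

```text
top 38 148 ((319.96826171875, -259.68817138671875), 19.00975799560547) 0.07391110482642023
sock 713 circ mm [517.1 -39.2] 15.6 z 50.6
t 7.83 p [517.6 -40.9 187.5] yaw 2.171 open 72.8 -> shift cm [-0.06  0.12 16.75] turn None
```

View pics/t1.png

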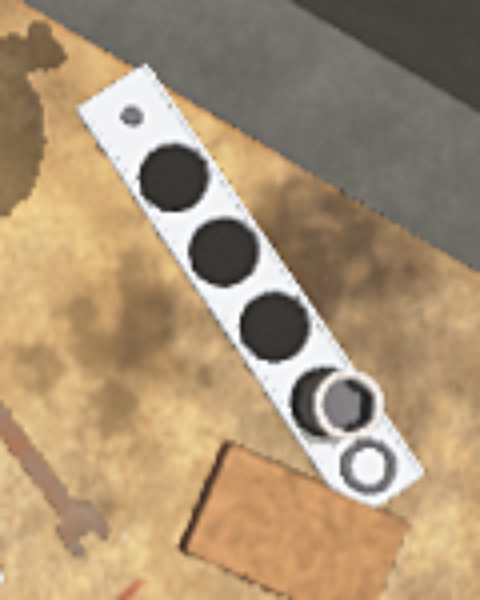

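The crop shows socket 38 upright on the seat next to the ring, rim at (347,403). Measured, it is within about 1 mm of centre. Next is socket 31.

Call:
{"fn": "servo_tool", "kwargs": {"moves": [[0.7,-0.06,0.14,4,0],[0.7,-0.06,0.14,8,0],[0.7,-0.06,0.14,12,0],[0.7,-0.06,0.14,15,0],[0.7,-0.06,0.14,17,0],[0.7,-0.06,0.14,17,0],[0.7,-0.06,0.14,17,0],[-1,-0.06,0.14,17,0],[-1,-0.06,0.14,17,0],[-1,-0.06,0.14,17,0],[-1,-0.06,0.14,17,0],[-1,-0.06,0.14,17,0]]}}

```text
clock: 8.83
eef_pos: [0.5188, -0.0384, 0.019]
eef_rot: [[-0.824, -0.566, 0.003], [-0.566, 0.824, 0.0], [-0.003, -0.001, -1.0]]
contact_force: [-0.6, 0.8, 7.0]
opening: 0.0297
finger_force: 59.0
```

Call:
{"fn": "servo_tool", "kwargs": {"moves": [[-1,0,0,0,0],[-1,0,0,0,0],[-1,0,0,0,0]]}}

```text
clock: 9.08
eef_pos: [0.5188, -0.0384, 0.019]
eef_rot: [[-0.824, -0.566, 0.003], [-0.566, 0.824, 0.0], [-0.002, -0.002, -1.0]]
contact_force: [-1.8, 1.4, 6.3]
opening: 0.0294
finger_force: 59.1
```

Call:
{"fn": "servo_tool", "kwargs": {"moves": [[-1,0,0,-0.5,0],[-1,0,0,-3,0],[-1,0,0,-6,0],[-1,0,0,-10,0],[-1,0,0,-14,0],[-1,0,0,-14,0],[-1,0,0,-14,0]]}}

```text
clock: 9.67
eef_pos: [0.5188, -0.0382, 0.16]
eef_rot: [[-0.824, -0.566, 0.005], [-0.566, 0.824, 0.002], [-0.005, -0.001, -1.0]]
contact_force: [-0.1, 0.0, -2.7]
opening: 0.0296
finger_force: 59.5
```

```bash
python3 -c "
from h import *
go(.363,-.2302,.16)"
```

```text
t 9.67 p [518.8 -38.2 160. ] yaw 2.173 open 29.6 -> shift cm [23.71 -7.01 -0.11] turn None
```

Call:
{"fn": "servo_tool", "kwargs": {"moves": [[-1,23.5,-7,0,0],[-1,23.5,-7,0,0],[-1,23.5,-7,0,0],[-1,23.5,-7,0,0],[-1,23.5,-7,0,0],[-1,23.5,-7,0,0],[-1,23.5,-7,0,0],[-1,23.5,-7,4,0],[-1,23.5,-7,8,0],[-1,23.5,-7,8,0],[-1,23.5,-7,8,0],[-1,23.5,-7,8,0]]}}

```text
clock: 10.67
eef_pos: [0.3642, -0.2297, 0.0788]
eef_rot: [[-0.824, -0.567, 0.001], [-0.567, 0.824, -0.001], [0.0, -0.002, -1.0]]
contact_force: [0.3, 0.1, -0.4]
opening: 0.0293
finger_force: 59.7
```

```bash
python3 -c "
from h import *
go(.3645,-.2292,.0302)"
```

```text
t 10.67 p [ 364.2 -229.7   78.8] yaw 2.173 open 29.3 -> shift cm [-0.06  0.04  4.86] turn None
```

Call:
{"fn": "servo_tool", "kwargs": {"moves": [[-1,-0.05,0.04,2.5,0],[-1,-0.05,0.04,4,0],[-1,-0.05,0.04,4.6,0],[-1,-0.05,0.04,4.9,0],[-1,-0.05,0.04,4.9,0],[-1,-0.05,0.04,4.9,0],[-1,-0.05,0.04,4.9,0]]}}

```text
clock: 11.25
eef_pos: [0.365, -0.229, 0.03]
eef_rot: [[-0.824, -0.566, 0.003], [-0.566, 0.824, -0.001], [-0.002, -0.002, -1.0]]
contact_force: [-0.7, 0.7, 3.5]
opening: 0.0296
finger_force: 60.0
```

Call:
{"fn": "servo_tool", "kwargs": {"moves": [[0,0,0,0,0],[0.4,0,0,0,0],[0.6,0,0,0,0],[0.6,0,0,0,0],[0.6,0,0,0,0],[0.6,0,0,-2,0],[0.6,0,0,-5,0],[0.6,0,0,-9,0],[0.6,0,0,-13,0],[0.6,0,0,-13,0]]}}

```text
clock: 12.08
eef_pos: [0.3665, -0.2305, 0.1669]
eef_rot: [[-0.824, -0.566, 0.012], [-0.566, 0.824, -0.005], [-0.007, -0.011, -1.0]]
contact_force: [0.2, -0.0, 0.7]
opening: 0.0682
finger_force: 0.0
```

```bash
python3 -c "
from h import *
go(.4421,.0157,.16)"
```

```text
t 12.08 p [ 366.5 -230.5  166.9] yaw 2.173 open 68.2 -> shift cm [-20.16  16.02   0.65] turn None
```

Call:
{"fn": "servo_tool", "kwargs": {"moves": [[0.5,-20.2,16,0.5,0],[0.5,-20.2,16,0.5,0],[0.5,-20.2,16,0.5,0],[0.5,-20.2,16,0.5,0],[0.5,-20.2,16,0.5,0],[0.5,-20.2,16,0.5,0],[0.5,-20.2,16,0.5,0],[0.5,-20.2,16,0.5,0],[0.5,-20.2,16,0.5,0],[0.5,-20.2,16,0.5,0]]}}

```text
clock: 12.92
eef_pos: [0.4395, 0.0168, 0.153]
eef_rot: [[-0.825, -0.566, -0.0], [-0.566, 0.825, -0.0], [0.0, -0.0, -1.0]]
contact_force: [0.2, -0.3, 0.4]
opening: 0.0639
finger_force: 0.0
```

```bash
cat >> h.py <<'E'
def tsock(x,y,h,dia):
    im,d,P,ci=grab("top")
    q=P[(abs(P[...,2]-h)<.006)&(np.hypot(P[...,0]-x,P[...,1]-y)<dia/2+.012)]
    print("top sock",len(q),cv2.minEnclosingCircle(q[:,:2].astype(np.float32)*1000),q[:,2].mean())
E
python3 -c "
from h import *
tsock(.363,-.2302,.062,.031)
wsock(.4421,.0157,.04,.024)
go(.4421,.0157,.012)"
```

```text
top sock 102 ((364.0173645019531, -230.56886291503906), 15.360462188720703) 0.06169666710253173
sock 556 circ mm [441.6  16.6] 12.0 z 39.6
t 13.02 p [439.6  16.5 153.2] yaw 2.171 open 63.7 -> shift cm [-0.16 -0.21 14.12] turn None
```

Call:
{"fn": "servo_tool", "kwargs": {"moves": [[0.5,-0.16,-0.15,4,0],[0.5,-0.16,-0.15,8,0],[0.5,-0.16,-0.15,11.5,0],[0.5,-0.16,-0.15,13.5,0],[0.5,-0.16,-0.15,14.3,0],[0.5,-0.16,-0.15,14.3,0],[0.5,-0.16,-0.15,14.3,0],[-1,-0.16,-0.15,14.3,0],[-1,-0.16,-0.15,14.3,0],[-1,-0.16,-0.15,14.3,0],[-1,-0.16,-0.15,14.3,0],[-1,-0.16,-0.15,14.3,0]]}}

```text
clock: 14.02
eef_pos: [0.4427, 0.0176, 0.0115]
eef_rot: [[-0.824, -0.566, 0.002], [-0.566, 0.824, 0.001], [-0.002, -0.001, -1.0]]
contact_force: [-1.1, 0.8, 7.3]
opening: 0.0221
finger_force: 58.6
```

Call:
{"fn": "servo_tool", "kwargs": {"moves": [[-1,0,0,0,0],[-1,0,0,0,0],[-1,0,0,0,0]]}}

```text
clock: 14.27
eef_pos: [0.4427, 0.0176, 0.0114]
eef_rot: [[-0.824, -0.567, 0.002], [-0.567, 0.824, 0.001], [-0.002, -0.001, -1.0]]
contact_force: [-2.0, 1.0, 7.2]
opening: 0.0222
finger_force: 58.6
```

Call:
{"fn": "servo_tool", "kwargs": {"moves": [[-1,0,0,-0.5,0],[-1,0,0,-3,0],[-1,0,0,-6,0],[-1,0,0,-10,0],[-1,0,0,-14,0],[-1,0,0,-14,0],[-1,0,0,-14,0]]}}

```text
clock: 14.85
eef_pos: [0.4429, 0.0177, 0.1526]
eef_rot: [[-0.824, -0.566, 0.004], [-0.566, 0.824, 0.002], [-0.005, -0.001, -1.0]]
contact_force: [0.6, 0.8, -2.3]
opening: 0.0223
finger_force: 58.9
```

```bash
python3 -c "
from h import *
go(.4055,-.2007,.16)"
```

```text
t 14.85 p [442.9  17.7 152.6] yaw 2.173 open 22.3 -> shift cm [ 15.44 -15.89  -0.81] turn None
```

Call:
{"fn": "servo_tool", "kwargs": {"moves": [[-1,15.3,-15.9,0,0],[-1,15.3,-15.9,0,0],[-1,15.3,-15.9,0,0],[-1,15.3,-15.9,0,0],[-1,15.3,-15.9,0,0],[-1,15.3,-15.9,0,0],[-1,15.3,-15.9,0,0],[-1,15.3,-15.9,4,0],[-1,15.3,-15.9,8,0],[-1,15.3,-15.9,8,0],[-1,15.3,-15.9,8,0],[-1,15.3,-15.9,8,0]]}}

```text
clock: 15.85
eef_pos: [0.4066, -0.2005, 0.0719]
eef_rot: [[-0.824, -0.567, 0.001], [-0.567, 0.824, -0.001], [-0.0, -0.002, -1.0]]
contact_force: [0.7, -0.3, 0.1]
opening: 0.0218
finger_force: 59.2
```

```bash
python3 -c "
from h import *
go(.4068,-.1998,.0226)"
```

```text
t 15.85 p [ 406.6 -200.5   71.9] yaw 2.174 open 21.8 -> shift cm [-0.05  0.06  4.93] turn None
```

Call:
{"fn": "servo_tool", "kwargs": {"moves": [[-1,-0.05,0.06,2.5,0],[-1,-0.05,0.06,4,0],[-1,-0.05,0.06,4.7,0],[-1,-0.05,0.06,4.95,0],[-1,-0.05,0.06,4.95,0],[-1,-0.05,0.06,4.95,0],[-1,-0.05,0.06,4.95,0]]}}

```text
clock: 16.43
eef_pos: [0.4071, -0.1998, 0.0225]
eef_rot: [[-0.824, -0.566, 0.003], [-0.566, 0.824, -0.001], [-0.002, -0.002, -1.0]]
contact_force: [-0.8, 0.7, 3.6]
opening: 0.0224
finger_force: 59.5
```

Call:
{"fn": "servo_tool", "kwargs": {"moves": [[0,0,0,0,0],[0.3,0,0,0,0],[0.5,0,0,0,0],[0.5,0,0,0,0],[0.5,0,0,0,0],[0.5,0,0,-2,0],[0.5,0,0,-5,0],[0.5,0,0,-9,0],[0.5,0,0,-13,0],[0.5,0,0,-13,0]]}}

```text
clock: 17.27
eef_pos: [0.4089, -0.2012, 0.1596]
eef_rot: [[-0.824, -0.566, 0.012], [-0.566, 0.824, -0.004], [-0.008, -0.011, -1.0]]
contact_force: [1.2, -0.3, 2.2]
opening: 0.064
finger_force: 0.0
```

```bash
python3 -c "
from h import *
go(.4992,.0897,.16)"
```

```text
t 17.27 p [ 408.9 -201.2  159.6] yaw 2.173 open 64.0 -> shift cm [-23.92  18.87  -0.06] turn None
```

Call:
{"fn": "servo_tool", "kwargs": {"moves": [[0.2,-23.9,18.9,0,0],[0.2,-23.9,18.9,0,0],[0.2,-23.9,18.9,0,0],[0.2,-23.9,18.9,0,0],[0.2,-23.9,18.9,0,0],[0.2,-23.9,18.9,0,0],[0.2,-23.9,18.9,0,0],[0.2,-23.9,18.9,0,0],[0.2,-23.9,18.9,0,0],[0.2,-23.9,18.9,0,0],[0.2,-23.9,18.9,0,0],[0.2,-23.9,18.9,0,0]]}}

```text
clock: 18.27
eef_pos: [0.4957, 0.0905, 0.1507]
eef_rot: [[-0.825, -0.565, 0.0], [-0.565, 0.825, 0.0], [-0.0, -0.0, -1.0]]
contact_force: [0.0, -0.8, -0.8]
opening: 0.0512
finger_force: 0.0
```

```bash
python3 -c "
from h import *
tsock(.4055,-.2007,.051,.024)
wsock(.4992,.0897,.03,.018)
go(.4992,.0897,.006)"
```

```text
top sock 62 ((406.4833984375, -201.00796508789062), 11.903271675109863) 0.051115146631838256
sock 323 circ mm [498.2  91. ] 9.0 z 29.6
t 18.37 p [495.8  90.5 150.8] yaw 2.171 open 51.3 -> shift cm [-0.23 -0.25 14.48] turn None
```

Call:
{"fn": "servo_tool", "kwargs": {"moves": [[0.2,-0.23,-0.18,4,0],[0.2,-0.23,-0.18,8,0],[0.2,-0.23,-0.18,11.5,0],[0.2,-0.23,-0.18,13.5,0],[0.2,-0.23,-0.18,14.4,0],[0.2,-0.23,-0.18,14.4,0],[0.2,-0.23,-0.18,14.4,0],[-1,-0.23,-0.18,14.4,0],[-1,-0.23,-0.18,14.4,0],[-1,-0.23,-0.18,14.4,0],[-1,-0.23,-0.18,14.4,0],[-1,-0.23,-0.18,14.4,0]]}}

```text
clock: 19.37
eef_pos: [0.4998, 0.0917, 0.0084]
eef_rot: [[-0.824, -0.566, 0.003], [-0.566, 0.824, 0.001], [-0.003, -0.001, -1.0]]
contact_force: [0.2, 1.0, 6.8]
opening: 0.016
finger_force: 58.5
```

Call:
{"fn": "servo_tool", "kwargs": {"moves": [[-1,0,0,0,0],[-1,0,0,0,0],[-1,0,0,0,0]]}}

```text
clock: 19.62
eef_pos: [0.4998, 0.0917, 0.0084]
eef_rot: [[-0.824, -0.567, 0.003], [-0.567, 0.824, 0.001], [-0.003, -0.001, -1.0]]
contact_force: [-1.6, 0.6, 6.7]
opening: 0.0157
finger_force: 58.5
```

Call:
{"fn": "servo_tool", "kwargs": {"moves": [[-1,0,0,-0.5,0],[-1,0,0,-3,0],[-1,0,0,-6,0],[-1,0,0,-10,0],[-1,0,0,-14,0],[-1,0,0,-14,0],[-1,0,0,-14,0]]}}

```text
clock: 20.2
eef_pos: [0.4999, 0.0919, 0.1497]
eef_rot: [[-0.824, -0.566, 0.005], [-0.566, 0.824, 0.003], [-0.006, -0.0, -1.0]]
contact_force: [0.2, -0.4, -3.0]
opening: 0.0157
finger_force: 58.5
```

```bash
python3 -c "
from h import *
go(.4482,-.1714,.15)"
```

```text
t 20.2 p [499.9  91.9 149.7] yaw 2.173 open 15.7 -> shift cm [ 19.17 -18.78  -0.14] turn None
```

Call:
{"fn": "servo_tool", "kwargs": {"moves": [[-1,19,-18.8,0,0],[-1,19,-18.8,0,0],[-1,19,-18.8,0,0],[-1,19,-18.8,0,0],[-1,19,-18.8,0,0],[-1,19,-18.8,0,0],[-1,19,-18.8,0,0],[-1,19,-18.8,4,0],[-1,19,-18.8,8,0],[-1,19,-18.8,8,0],[-1,19,-18.8,8,0],[-1,19,-18.8,8,0]]}}

```text
clock: 21.2
eef_pos: [0.4493, -0.1715, 0.0684]
eef_rot: [[-0.824, -0.567, 0.001], [-0.567, 0.824, -0.001], [-0.0, -0.002, -1.0]]
contact_force: [0.3, -0.7, 0.4]
opening: 0.0157
finger_force: 58.7
```

```bash
python3 -c "
from h import *
go(.4496,-.1704,.0196)"
```

```text
t 21.2 p [ 449.3 -171.5   68.4] yaw 2.173 open 15.7 -> shift cm [-0.09  0.08  4.88] turn None
```

Call:
{"fn": "servo_tool", "kwargs": {"moves": [[-1,-0.07,0.07,2.5,0],[-1,-0.07,0.07,4,0],[-1,-0.07,0.07,4.7,0],[-1,-0.07,0.07,4.9,0],[-1,-0.07,0.07,4.9,0],[-1,-0.07,0.07,4.9,0],[-1,-0.07,0.07,4.9,0]]}}

```text
clock: 21.78
eef_pos: [0.45, -0.1704, 0.0194]
eef_rot: [[-0.824, -0.566, 0.003], [-0.566, 0.824, -0.0], [-0.002, -0.002, -1.0]]
contact_force: [-0.5, 1.5, 3.0]
opening: 0.0156
finger_force: 59.0
```

Call:
{"fn": "servo_tool", "kwargs": {"moves": [[-0.2,0,0,0,0],[0.2,0,0,0,0],[0.4,0,0,0,0],[0.4,0,0,0,0],[0.4,0,0,0,0],[0.4,0,0,-2,0],[0.4,0,0,-5,0],[0.4,0,0,-9,0],[0.4,0,0,-14,0],[0.4,-4,12,-16,0],[0.4,-6,16,-16,0],[0.4,-6,16,-16,0]]}}

```text
clock: 22.78
eef_pos: [0.4181, -0.0504, 0.1714]
eef_rot: [[-0.826, -0.564, 0.001], [-0.564, 0.826, 0.001], [-0.001, -0.0, -1.0]]
contact_force: [1.6, 1.8, 0.3]
opening: 0.0602
finger_force: 0.0
```

```bash
python3 -c "
from h import *
for a in((.320,-.259,.074,.038),(.363,-.2302,.062,.031),(.4055,-.2007,.051,.024),(.4482,-.1714,.041,.018)):tsock(*a)
im,_=eyes.grab_frame('top');cv2.imwrite('pics/t2.png',cv2.resize(im[140:290,300:440,::-1],None,fx=4,fy=4))
"
```

```text
top sock 150 ((319.7572937011719, -259.6551818847656), 18.889001846313477) 0.07373436032674814
top sock 101 ((364.1379089355469, -230.3335418701172), 15.386474609375) 0.06205295986868186
top sock 61 ((406.58843994140625, -201.17532348632812), 11.79743480682373) 0.05095661085212886
top sock 39 ((449.3446044921875, -171.3895721435547), 8.664521217346191) 0.0408075609417624
```

View pics/t2.png

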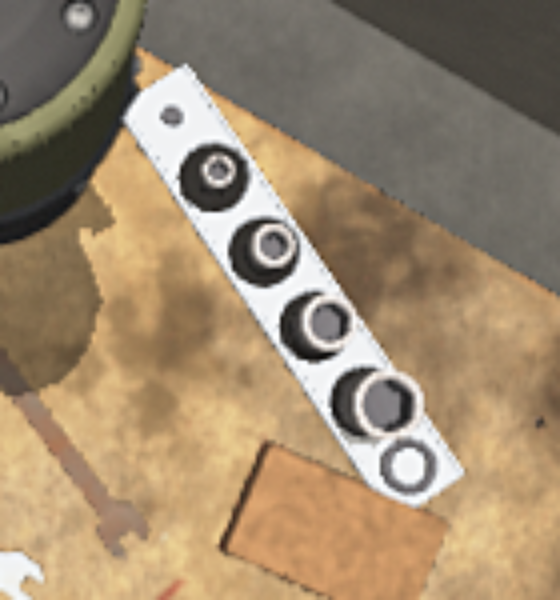

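All four stand upright in order, rims at (385,403), (325,322), (272,243) and (217,170). Each is within about 1–2 mm of its seat centre, and the gripper is clear.

```bash
python3 -c "
from plant import bot
print(bot.sign_off())"
```

```text
the job is handed in; nothing more can be done
None
```

All four sockets stand upright, mouth up, each within about 2 mm of its seat centre, largest at the ring and getting smaller towards the other end; the job was handed in at about 23 s.

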